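# Close the open tube coupler on the bench rail

### The arm

A 6-joint arm with a two-finger parallel gripper is mounted at the origin on the work surface. World frame = base frame: x ahead of the robot, y to its left, z up, the work surface at z = 0. Lengths are in m, angles in rad, forces in N, time in s.
With the tool pointing down it reaches from about 0.25 to 0.775 m from the base axis. Payload 4 kg.
Tool frame: the origin (TCP) lies at the centre of the arm's flange, where the gripper is bolted on; the fingertips stand 199 mm ahead of it and the grasp point (between the pads) lies 180 mm ahead of it (robot.tcp_to_tips is the z of the fingertips in the tool frame, in m); z points along the fingers, y is the line along which they close (so a half turn about z gives the same grasp; the last joint's range is limited). The gripper opens to 94 mm and grips with 3 to 60 N. Pads are 16 mm wide; open, the fingers measure 119 mm over their backs; the gripper's body (75 mm by 177 mm) begins 78 mm behind the grasp point.
Start: joints at [1.238, 0.087, 1.371, -0, 1.684, -0.103], TCP at [0.125, 0.536, 0.405] pointing down, gripper open.
Joint ranges: [-3.1, 3.1], [-0.76, 2.03], [0.27, 2.55], [-1.08, 4.22], [0.17, 2.65], [-2.57, 2.57]. Speed limits (rad/s): [2.79, 2.79, 3.14, 3.14, 3.14, 3.14].

### API

Orientations are given as [roll, pitch, yaw] about the fixed x, y, z axes, in that order (R = Rz(yaw) Ry(pitch) Rx(roll)).
In Python, from bench import robot gives the robot as it stands.
- The arm moves only by the tool play_rows, never from a script. Its arguments are lists of equal length, an entry for each row: "translation": the shift along the tool's x, y, z scaled (see below), a list of three; "twist": the turn, a rotation vector about the tool's x, y, z scaled (see below), a list of three; "gripper": the opening, from -1 (shut) to 1 (fully open). A call has 1 to 8 rows; each row shifts and turns the commanded pose from where the row before left it, along the tool's axes as they then stand; what a row does not reach is not made up. The controller multiplies each number of a shift by 0.04 m and each number of a turn by 0.1 rad. A row lasts 1/10 s, in which the tool goes at most 50 mm and 8.59 degrees, less where a joint would pass 70% of its speed; a pose out of reach is approached as far as the arm can. A call with a number of a shift or a turn outside -1 to 1 is refused whole. A call with a gripper value outside its range is refused whole. The fingers move at their own pace and stop on an object; the grip force is fixed at half the most. Time passes only in rows, so rows that do not move let the fingers close. It gives the time, the measured TCP pose, the force, the opening and the grip force at its end, in the units of the state.
- robot.get_obs(): the state, without advancing time (a new reading comes with each control period).
- robot.snapshot(name): name is "side" or "top" or "wrist"; returns the picture (480x640x3 uint8, red, green, blue); there is no depth.
- robot.camera_model(name): a dict with "camera_matrix" (3x3 intrinsics, pixels), "rvec" (rotation vector, rad) and "tvec" (3), from world to camera coordinates, as OpenCV has them. Camera axes: x right, y down, z forward; pixel columns grow to the right and rows downward; lengths in m; the calibration is good to about 2 mm. A picture is of the moment at which its call begins: read the wrist's pose just before it. camera_model takes no time and is no camera call; for the wrist camera it gives the pose at the moment of the call.
- robot.close_job(): hands the job in; it is judged then, once.
Trained networks look in the newest picture that a camera, given by its name, has taken for a name from the list of things; names that differ only in an ending like _2 or _b are one class to them, and where a whole thing is asked for, a point or a joint stands for the part that bears it (a point fixed in the world has none). Each returns a list of dicts, best first, with "score" (0 to 1); they miss things now and then, are a little off and sometimes report something else, mostly with a low value. They report only what shows in the picture. A call takes as long as a camera call.
- robot.recognise(name, camera): "centre" ([x, y, z] in m, in world coordinates, good to about 4 mm: the middle of the surface that is visible of it).
- robot.spot_point(name, camera): "centre" ([x, y, z] in m, in world coordinates, good to about 4 mm: a listed point, or the origin of a listed thing).
The state is a dict: "time": time; "joint_positions": joint angles; "qvel": joint speeds; "joint_torque": joint torques, N m; "tool_pos": TCP position; "ee_rot": TCP orientation; "wrist_force": force on the tool from outside, world axes, zero at the start; "wrist_torque": the same for the moment, N m; "width": finger opening in m; "finger_force": force on a finger pad.
Only numpy, scipy, OpenCV 4.12 (cv2) and the standard library are available. Lean on these libraries where they do the work, as an engineer would, in place of code of your own. Each camera call takes 0.05 s, during which the arm holds its last target. There are 200 camera calls.

### The job

One of the two couplers that hold the crossbar tube on the bench rail is still open. Swing its hinged cap over the tube and down onto it, then swing its bolt up into the slot of the cap's fork and on over the lip, so that the ball nut sits behind the lip and holds the cap down, like the neighbour's; then let go. Feel for the slot and never force anything: lower the cap without slamming it, do not jam the bolt against the fork, and leave everything else where it is.

Things in the scene. Friction and masses are not known exactly. Their poses are not given: they have to be found in the camera images.
- plate: Dark slotted plate (100 x 98 mm) on the grey rail under the open coupler. Origin at table height (z=0) under its middle; x from the cap's hinge side to the bolt side, y along the tube; x, y and yaw vary. Lengths in all notes: mm in this frame. The coupler is bolted in the slots anywhere from y = -20 to 20; call its y Y. Y is NOT measured: find it by eye or by touching both fork flanks.
- hinge_line (a point): Point of the plate's frame at x -36, y 0, z 95, on the line of the cap's hinge pin (along y). Cap: aluminium, 200 g, centred on y = Y; a band 44 wide arches over the tube (outer radius 33 about the tube's axis) and ends in the fork. A rubber lining makes it springy on the tube: about 1.8 N per mm when pressed down at the fork's root, 66 from the hinge.
- cap (a joint): Cap angle in rad: 0 = closed, just touching the tube; grows as it opens over to the hinge (-x) side, stop at 1.75; starts 1.3 to 1.7. The stiff hinge holds it; below about 0.4 it may drop the rest by itself. Resting on the tube: about -0.01. Nut home: about -0.05; nut crossing the lip: about -0.08.
- fork_line (a point): Point of the plate's frame at x 38, y 0, z 114.8: where the fork of the closed cap is at mid-thickness. Closed: flanks at Y-23 and Y+23, x 20 to 49, z 110 to 119. Slot 13 wide about Y, x 29.5 to its open far end. Lip 3 high across both prongs at x 46; beyond it the prongs bend down at 45 degrees to square ends at x 57.5, z 105 to 113, which stop a bolt over 2.5 out of line.
- pin_line (a point): Point of the plate's frame at x 36, y 0, z 61, on the line of the bolt's pin (along y). Bolt, from the pin outwards: square neck 10 x 10 to 55; brass ball nut, radius 12, centred at 65; knurled brass barrel, diameter 20, from 72 to 108 (pinch here, fingers closing along y); end at 112. Its eye slides along the pin, up to 11.5 either side of Y, with about 7 N; not measured.
- bolt (a joint): Bolt angle in rad: 0 = upright in the slot; grows leaning to +x; starts 0.75 to 1.1, stays where left. Blocked near 0.5: out of line with the slot, back off and shift along y. In line, the ball meets the prongs near 0.4; 10 to 12 N at the barrel pushes it on: it presses the cap down, crosses the lip near 0.15 and drops in. Home: -0.08 to 0.13.
- rig: Grey bench rail, 120 x 500 x 10 mm, with the tube (diameter 48, along y, axis at z 95 over the plate's origin line x 0, past both ends of the plate) and, at its +y end, the closed neighbour coupler, 145 or more from the open one. All fixed. Origin at table height under the tube.
- weight: Bystander: slotted steel weight, 34 x 40 x 16 mm, on the rail between the couplers. Origin under its middle.
- boss_head: Bystander: grey boss head with a screw, 22 x 46 x 26 mm, on the rail's -y end. Origin under its middle.
- tape: Bystander: roll of tape, 58 mm across, 19 high. Origin under its middle.
- marker: Bystander: orange marker, 120 mm long, lying. Origin under its middle.
- scissors: Bystander: blue scissors, 165 mm long, lying. Origin under the pivot.
- stopwatch: Bystander: black stopwatch, 58 x 52 x 18 mm. Origin under its middle.
- glue_stick: Bystander: yellow glue stick, 26 mm across, 88 high, standing. Origin under its middle.

How it is judged:
By the outcome, as a careful person would: the job done as asked, in the order asked, and still so for the second after the job is handed in, with the robot touching nothing.
It also fails if it takes over 61 s, if anything falls off the work surface, if the arm or the gripper's body presses on something with over 40 N, if the wrist force passes 120 N, or if a joint passes its speed limit or range.

## Working session

There is one attempt and no reset: what is moved stays moved. The work goes in short steps, Python scripts to look and compute and a tool call to move; the robot and the scene stay as the last step left them, time stands still between calls to the robot, and variables do not carry over. Pictures are saved under pics/ and viewed, at most 10 in all, crops included, and the job is handed in when it is done.

Besides the shell and the picture viewer there is one more tool, called after ">>>" by a JSON object that holds its "method" and its "body", one argument or row to a line. play_rows: Moves the arm, as the interface text tells. Its arguments: {"type":"object","properties":{"translation":{"type":"array","items":{"type":"array","items":{"type":"number","minimum":-1,"maximum":1}}},"twist":{"type":"array","items":{"type":"array","items":{"type":"number","minimum":-1,"maximum":1}}},"gripper":{"type":"array","items":{"type":"number"}}},"required":["translation","twist","gripper"]}

```bash
mkdir -p pics; ls; python3 - <<'E'
from bench import robot
import cv2,numpy as np
o=robot.get_obs();print(o['tool_pos'],o['ee_rot'],o['wrist_force'],o['width'])
for c in ['top','side']:
    im=robot.snapshot(c);cv2.imwrite(f'pics/{c}0.png',im[:,:,::-1])
    for n in ['plate','hinge_line','fork_line','pin_line','rig','weight']:
        for r in robot.spot_point(n,c)[:2]: print(c,n,np.round(r['centre'],4),round(r['score'],2))
    for n in ['cap','bolt','plate']:
        for r in robot.recognise(n,c)[:2]: print(c,'rec',n,np.round(r['centre'],4),round(r['score'],2))
E
```

```text
pics
[0.1252484  0.53542985 0.40351971] [-3.13937436e+00 -2.50501018e-04  2.91180394e+00] [-0.17895183  0.17281851 -0.38542438] 0.09418232664306803
top plate [ 0.5538 -0.0311  0.0036] 0.8
top hinge_line [ 0.5141 -0.0247  0.0915] 0.61
top fork_line [ 0.5939 -0.042   0.1116] 0.87
top pin_line [ 0.5888 -0.0427  0.0614] 0.85
top rig [0.3395 0.4699 0.0011] 0.73
top weight [0.6021 0.1354 0.0141] 0.57
top weight [ 0.7756 -0.1109  0.004 ] 0.4
top rec cap [ 0.4977 -0.0159  0.145 ] 0.74
top rec bolt [ 0.6512 -0.0317  0.1067] 0.6
top rec bolt [0.7466 0.256  0.0205] 0.48
top rec plate [ 0.5239 -0.057   0.0121] 0.65
top rec plate [ 0.7817 -0.1377  0.011 ] 0.3
side plate [ 0.5528 -0.0386  0.0025] 0.74
side hinge_line [ 0.518  -0.0322  0.0963] 0.65
side fork_line [ 0.5176 -0.0322  0.095 ] 0.35
side rig [ 0.556   0.0012 -0.0014] 0.66
side rig [0.3445 0.4687 0.0005] 0.59
side rec cap [ 0.4872 -0.0213  0.1567] 0.74
side rec cap [ 0.782  -0.1376  0.0068] 0.45
side rec bolt [ 0.6462 -0.0321  0.1039] 0.73
side rec plate [ 0.5273 -0.0557  0.0143] 0.94
side rec plate [ 0.4867 -0.0173  0.1536] 0.17
```

View pics/top0.png

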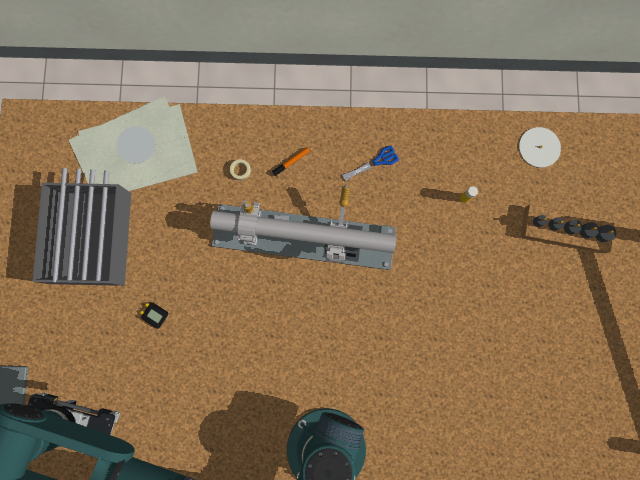

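View pics/side0.png

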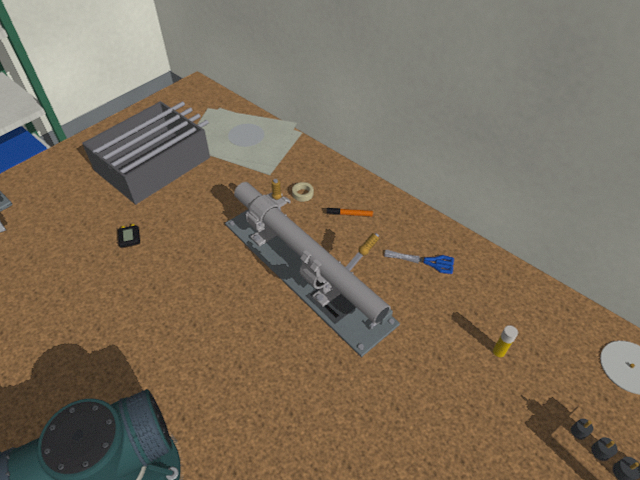

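The top view shows the open coupler near pixel (340,245), with its cap up on the robot side and the bolt leaning away at (345,195). The neighbour coupler is closed at (250,225). I'll go above the open one and look from close by.

>>> {"method": "play_rows", "body": {
  "translation": [
    [-0.86, -0.71, -0.07],
    [-0.86, -0.71, -0.07],
    [-0.86, -0.71, -0.07],
    [-0.86, -0.71, -0.07],
    [-0.86, -0.71, -0.07],
    [-0.86, -0.71, -0.07],
    [-0.86, -0.71, -0.07],
    [-0.86, -0.71, -0.07]
  ],
  "twist": [
    [0, 0, -0.07],
    [0, 0, -0.07],
    [0, 0, -0.07],
    [0, 0, -0.07],
    [0, 0, -0.07],
    [0, 0, -0.07],
    [0, 0, -0.07],
    [0, 0, -0.07]
  ],
  "gripper": [1, 1, 1, 1, 1, 1, 1, 1]
}}

```text
time: 1.8
tool_pos: [0.349, 0.2554, 0.4275]
ee_rot: [3.141, 0.001, 2.968]
wrist_force: [-0.1, 0.5, 0.0]
width: 0.0943
finger_force: 0.0
```

>>> {"method": "play_rows", "body": {
  "translation": [
    [-0.86, -0.71, -0.07],
    [-0.86, -0.71, -0.07],
    [-0.86, -0.71, -0.07],
    [-0.86, -0.71, -0.07],
    [-0.86, -0.71, -0.07],
    [-0.86, -0.71, -0.07],
    [-0.86, -0.71, -0.07],
    [-0.86, -0.71, -0.07]
  ],
  "twist": [
    [0, 0, -0.07],
    [0, 0, -0.07],
    [0, 0, -0.07],
    [0, 0, -0.07],
    [0, 0, -0.07],
    [0, 0, -0.07],
    [0, 0, -0.07],
    [0, 0, -0.07]
  ],
  "gripper": [1, 1, 1, 1, 1, 1, 1, 1]
}}

```text
time: 2.6
tool_pos: [0.5876, -0.0102, 0.4497]
ee_rot: [3.141, 0.0, 3.024]
wrist_force: [0.4, -0.0, 0.1]
width: 0.094
finger_force: 0.0
```

```bash
python3 - <<'E'
from bench import robot
import cv2,numpy as np
o=robot.get_obs();print(o['time'],o['tool_pos'],o['ee_rot'],o['wrist_force'])
c='wrist'
m=robot.camera_model(c);print(m)
im=robot.snapshot(c);cv2.imwrite(f'pics/{c}0.png',im[:,:,::-1])
for n in ['plate','hinge_line','fork_line','pin_line','rig','weight']:
        for r in robot.spot_point(n,c)[:2]: print(c,n,np.round(r['centre'],4),round(r['score'],2))
for n in ['cap','bolt','plate']:
        for r in robot.recognise(n,c)[:2]: print(c,'rec',n,np.round(r['centre'],4),round(r['score'],2))
E
```

```text
2.6 [ 0.58763267 -0.01016105  0.44965222] [3.14130497e+00 3.26877384e-04 3.02374558e+00] [ 0.39398655 -0.03064787  0.14928195]
{'camera_matrix': array([[392.22800274,   0.        , 321.13754476],
       [  0.        , 392.22800274, 236.71044223],
       [  0.        ,   0.        ,   1.        ]]), 'rvec': array([-2.1908239 , -1.94740889, -0.26076837]), 'tvec': array([-0.05921912, -0.60361625,  0.27978227])}
wrist hinge_line [ 0.5151 -0.0314  0.0941] 0.95
wrist pin_line [ 0.5853 -0.0393  0.0624] 0.82
wrist rig [5.562e-01 6.200e-03 4.000e-04] 0.89
wrist weight [0.5999 0.137  0.0093] 0.94
wrist rec cap [ 0.5    -0.0122  0.1535] 0.82
wrist rec cap [ 0.6811 -0.3708  0.0218] 0.36
wrist rec bolt [ 0.6465 -0.0316  0.1078] 0.71
wrist rec bolt [0.6107 0.1319 0.0204] 0.58
wrist rec plate [ 0.5191 -0.0574  0.0126] 0.71
```

View pics/wrist0.png

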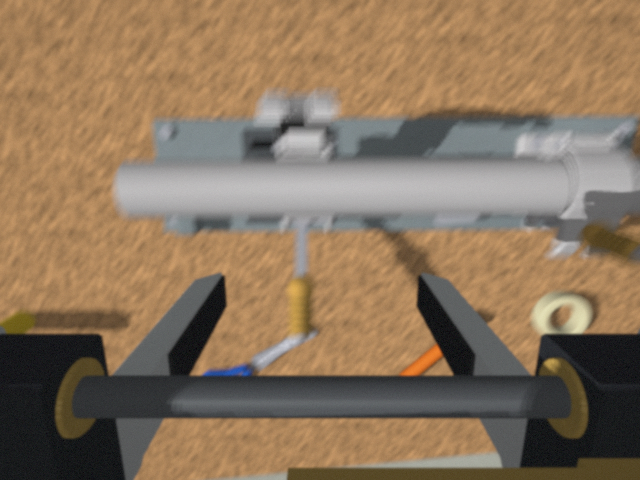

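The wrist view, slightly blurred, shows the open cap's fork at about (298,107), from x=258 to 338. The tube runs nearly level at v≈187, and the bolt barrel is at (299,305). I'll take a sharp picture and measure the yaw from the tube edges.

```bash
cat > h.py <<'E'
import cv2,numpy as np
from bench import robot
def ray(m,uv,z):
    R=cv2.Rodrigues(np.array(m['rvec']))[0];C=-R.T@np.array(m['tvec'])
    d=R.T@np.linalg.inv(m['camera_matrix'])@np.array([uv[0],uv[1],1.])
    return C+d*(z-C[2])/d[2]
def proj(m,P):
    return cv2.projectPoints(np.array(P,float).reshape(-1,3),np.array(m['rvec']),np.array(m['tvec']),np.array(m['camera_matrix']),None)[0].reshape(-1,2)
E
python3 - <<'E'
from h import *
o=robot.get_obs();print(o['time'],o['tool_pos'],o['ee_rot'])
im=robot.snapshot('wrist');m=robot.camera_model('wrist')
cv2.imwrite('pics/w1.png',cv2.resize(im[70:350,120:480,::-1],None,fx=2.2,fy=2.1))
for n in ['plate','hinge_line','fork_line','pin_line','rig','weight']:
        for r in robot.spot_point(n,'wrist')[:1]: print(n,np.round(r['centre'],4),round(r['score'],2))
for n in ['cap','bolt']:
        for r in robot.recognise(n,'wrist')[:1]: print('rec',n,np.round(r['centre'],4),round(r['score'],2))
np.savez('w1',im=im,**{k:np.array(v) for k,v in m.items()})
g=cv2.GaussianBlur(cv2.cvtColor(im,cv2.COLOR_RGB2GRAY),(3,3),0)
ls=cv2.createLineSegmentDetector().detect(g)[0][:,0]
for l in ls:
    if np.hypot(l[2]-l[0],l[3]-l[1])>70 and abs(l[3]-l[1])<30 and l[1]<260:
        a,b=ray(m,l[:2],.095),ray(m,l[2:],.095);d=b-a
        print(np.round(l),np.round(a[:2],4),np.round(b[:2],4),'yaw',np.arctan2(-d[0],d[1]) if d[1]>0 else np.arctan2(d[0],-d[1]))
E
```

```text
3.1 [ 0.5859117  -0.00738025  0.45016605] [3.14139229e+00 9.75800455e-04 3.02549919e+00]
hinge_line [ 0.5186 -0.0326  0.0953] 0.76
pin_line [ 0.5861 -0.0424  0.0571] 0.94
rig [0.5582 0.0035 0.0008] 0.93
weight [0.6001 0.1357 0.0084] 0.84
rec cap [ 0.5012 -0.01    0.1565] 0.69
rec bolt [ 0.6496 -0.0281  0.1058] 0.57
[562. 158. 283. 159.] [0.5568 0.1992] [ 0.5308 -0.0328] yaw -0.11142356450298661
[323. 211. 411. 211.] [ 0.5789 -0.0046] [0.5876 0.0709] yaw -0.1148139405775528
[238. 162. 123. 162.] [ 0.5283 -0.0706] [ 0.5174 -0.1665] yaw -0.11324852648650992
```

View pics/w1.png

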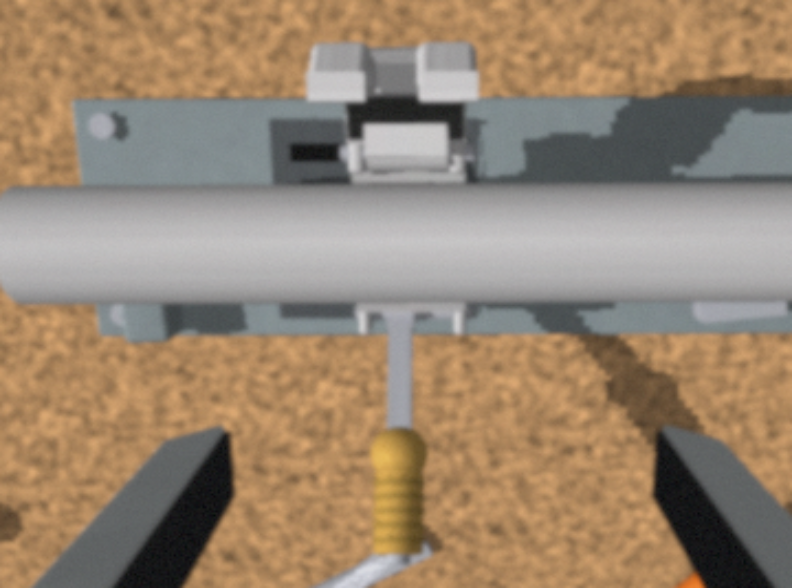

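```bash
cat >> h.py <<'E'
YAW=-0.1145
Rp=np.array([[np.cos(YAW),-np.sin(YAW)],[np.sin(YAW),np.cos(YAW)]])
E
python3 - <<'E'
from h import *
d=np.load('w1.npz');m={k:d[k] for k in ['camera_matrix','rvec','tvec']}
R=cv2.Rodrigues(m['rvec'])[0];C=-R.T@m['tvec'];print('C',C,'Cp',Rp.T@C[:2])
p=lambda u,v,z:Rp.T@ray(m,(u,v),z)[:2]
# tube axis: bisect tangents
for uu in [(283,159,323,211),(350,158.7,350,211)]:
    Cp=Rp.T@C[:2];a=[np.arctan((p(uu[i],uu[i+1],.095)[0]-Cp[0])/(C[2]-.095)) for i in(0,2)]
    ax=np.tan(np.mean(a))*(C[2]-.095)+Cp[0];print('tube axis plate-x',ax,'halfangle',(a[1]-a[0])/2,'dist*',.024/np.sin((a[1]-a[0])/2))
for n,u,v,z in [('forkL',260,117,.17),('forkR',337.3,117,.17),('hinge',304.8,138,.1),('lugs',306.8,222,.07),('neckbase',301.8,222,.065),('nut',301.4,286,.1),('barrel',300.9,318,.12)]:
    print(n,[np.round(p(u,v,zz)*1000,1) for zz in (z-.01,z,z+.01)])
for n,q in [('hinge',(.5163,-.031)),('pin',(.5857,-.041)),('plate',(.5533,-.035)),('rig',(.557,0.005)),('capc',(.5005,-.012)),('fork',(.5939,-.042))]: print(n,np.round(Rp.T@np.array(q)*1000,1))
# fit cap angle+Y+axis using visible fork end points
ax=np.mean([ax]);
from scipy.optimize import least_squares
# model edge pts closed: lower visible edge corners at prong (candidates)
cand={'lip':(46,121),'endtop':(57.5,113),'endbot':(57.5,105),'rootbot':(46,110)}
for th in (1.3,1.4,1.5,1.6,1.7):
    out=[]
    for n,(x,z) in cand.items():
        r=np.array([x+36,z-95.]);c,s=np.cos(th),np.sin(th);q=np.array([c*r[0]-s*r[1]-36,s*r[0]+c*r[1]+95])/1000
        w=Rp@np.array([ax+q[0],0.02]);out.append((n,np.round(proj(m,[w[0],w[1],q[1]])[0]),np.round(q*1000)))
    print(th,out)
E
```

```text
C [0.51051336 0.00171398 0.42917155] Cp [0.50697472 0.06002889]
tube axis plate-x 0.552800754583358 halfangle 0.0651406110731679 dist* 0.3686944474044973
tube axis plate-x 0.5527331639567984 halfangle 0.0654352970278837 dist* 0.3670363972170806
forkL [array([499. ,  19.8]), array([499.3,  21.3]), array([499.6,  22.8])]
forkR [array([499.1,  70.6]), array([499.4,  70.2]), array([499.7,  69.8])]
hinge [array([513.9,  46.3]), array([513.6,  46.7]), array([513.4,  47.1])]
lugs [array([593.2,  46. ]), array([590.8,  46.4]), array([588.5,  46.8])]
neckbase [array([594.3,  40.9]), array([592. ,  41.4]), array([589.6,  41.9])]
nut [array([647.1,  41.4]), array([643.,  42.]), array([638.9,  42.5])]
barrel [array([669.6,  41.6]), array([664.5,  42.2]), array([659.4,  42.8])]
hinge [516.5  28.2]
pin [586.5  26.2]
plate [553.7  28.4]
rig [552.8  68.6]
capc [498.6  45.3]
fork [594.8  26.1]
1.3 [('lip', array([256., 141.]), array([-39., 181.])), ('endtop', array([255., 160.]), array([-28., 190.])), ('endbot', array([256., 172.]), array([-21., 188.])), ('rootbot', array([258., 158.]), array([-29., 
[... 184 characters left out ...]
 array([257., 144.]), array([-37., 178.]))]
1.5 [('lip', array([255., 112.]), array([-56., 179.])), ('endtop', array([253., 127.]), array([-47., 190.])), ('endbot', array([254., 141.]), array([-39., 189.])), ('rootbot', array([256., 131.]), array([-45., 178.]))]
1.6 [('lip', array([256.,  98.]), array([-64., 176.])), ('endtop', array([253., 110.]), array([-57., 188.])), ('endbot', array([253., 124.]), array([-49., 188.])), ('rootbot', array([256., 117.]), array([-53., 177.]))]
1.7 [('lip', array([256.,  85.]), array([-72., 173.])), ('endtop', array([253.,  94.]), array([-66., 185.])), ('endbot', array([253., 108.]), array([-58., 186.])), ('rootbot', array([256., 103.]), array([-61., 174.]))]
```

Measured values, in plate-aligned axes:
- The tube axis is at 554.
- Y is about 46.5, the mean of the fork, hinge and lugs.
- The cap angle is about 1.65.
- The bolt is about 5 mm to the −y side of the slot.

I'll pinch the fork's flanks with the tool pointing down.

>>> {"method": "play_rows", "body": {
  "translation": [
    [0.75, -0.11, 0],
    [0.75, -0.11, 0],
    [0.75, -0.11, 0.1],
    [0, 0, 0.7],
    [0, 0, 0.7],
    [0, 0, 0.6],
    [0, 0, 0.48],
    [0, 0, 0]
  ],
  "twist": [
    [0, 0, 0],
    [0, 0, 0],
    [0, 0, 0],
    [0, 0, 0],
    [0, 0, 0],
    [0, 0, 0],
    [0, 0, 0],
    [0, 0, 0]
  ],
  "gripper": [1, 1, 1, 1, 1, 1, 1, 1]
}}

```text
time: 4.35
tool_pos: [0.4949, -0.011, 0.343]
ee_rot: [3.141, -0.007, 3.024]
wrist_force: [-0.4, 0.5, -0.4]
width: 0.0941
finger_force: 0.0
```

```bash
python3 - <<'E'
from h import *
o=robot.get_obs();t=o['tool_pos'];print(o['time'],Rp.T@t[:2],t[2],o['ee_rot'],o['wrist_force'])
im=robot.snapshot('wrist')
im2=robot.snapshot('side');cv2.imwrite('pics/s1.png',np.hstack([cv2.resize(im2[180:380,240:440,::-1],(400,400),interpolation=cv2.INTER_CUBIC),cv2.resize(im[:,:,::-1],(400,400))]))
E
```

```text
4.35 [0.49291229 0.04557127] 0.34301685490889244 [ 3.14138149 -0.00659324  3.02356951] [-0.43694471  0.49738975 -0.44949843]
```

View pics/s1.png

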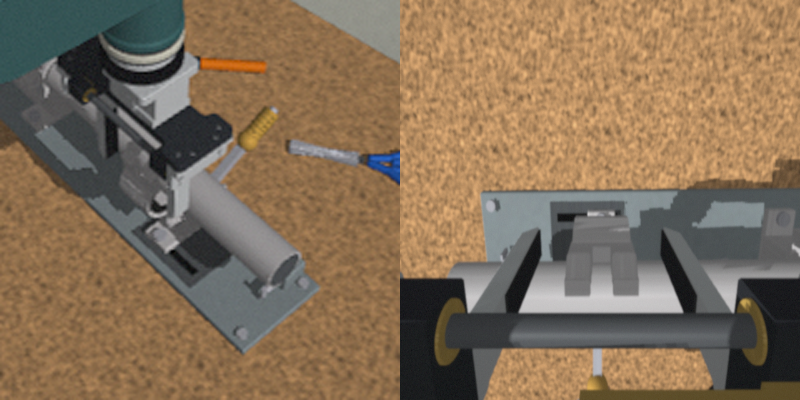

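In the right half the fork, with its prongs at (602,260), sits centred between the fingers at the right depth. Closing.

>>> {"method": "play_rows", "body": {
  "translation": [
    [0, 0, 0],
    [0, 0, 0],
    [0, 0, 0],
    [0, 0, 0],
    [0, 0, 0],
    [0, 0, 0]
  ],
  "twist": [
    [0, 0, 0],
    [0, 0, 0],
    [0, 0, 0],
    [0, 0, 0],
    [0, 0, 0],
    [0, 0, 0]
  ],
  "gripper": [0.1, 0.1, -0.2, -0.2, -0.2, -0.2]
}}

```text
time: 5.05
tool_pos: [0.4957, -0.011, 0.3464]
ee_rot: [3.141, 0.0, 3.024]
wrist_force: [0.2, 0.5, -0.1]
width: 0.0493
finger_force: 0.0
```

```bash
python3 - <<'E'
from h import *
o=robot.get_obs();t=o['tool_pos'];print(o['time'],Rp.T@t[:2],t[2],o['ee_rot'],Rp.T@o['wrist_force'][:2],o['wrist_force'],o['wrist_torque'],o['width'],o['finger_force'])
# arc plan, per-row deltas (tool x, z) from th0 to 0
th0=1.65; ths=np.r_[np.linspace(th0,.5,13),np.linspace(.5,0,9)[1:]]
p=np.array([[-36+76.6*np.cos(.2614+t),95+76.6*np.sin(.2614+t)] for t in ths])
d=np.diff(p,axis=0)/40
for a,b in zip(ths[1:],d): print(round(a,3),np.round([-b[0],-b[1]],2))
E
```

```text
5.05 [0.49376287 0.04566495] 0.34635841495152575 [3.14148885e+00 1.52487472e-04 3.02384302e+00] [0.09035643 0.56113468] [ 0.15387441  0.54713717 -0.13779511] [ 0.04607975  0.05610202 -0.00293492] 0.04931100920332799 0.0
1.554 [-0.18 -0.05]
1.458 [-0.18 -0.04]
1.362 [-0.18 -0.02]
1.267 [-0.18 -0.  ]
1.171 [-0.18  0.02]
1.075 [-0.18  0.03]
0.979 [-0.18  0.05]
0.883 [-0.17  0.07]
0.788 [-0.16  0.08]
0.692 [-0.15  0.1 ]
0.596 [-0.14  0.11]
0.5 [-0.13  0.13]
0.438 [-0.08  0.09]
0.375 [-0.07  0.09]
0.312 [-0.07  0.1 ]
0.25 [-0.06  0.1 ]
0.188 [-0.06  0.11]
0.125 [-0.05  0.11]
0.062 [-0.04  0.11]
0.0 [-0.03  0.11]
```

>>> {"method": "play_rows", "body": {
  "translation": [
    [0, 0.02, 0],
    [0, 0, 0],
    [0, 0, 0]
  ],
  "twist": [
    [0, 0, 0],
    [0, 0, 0],
    [0, 0, 0]
  ],
  "gripper": [-0.2, -0.2, -0.2]
}}

```text
time: 5.35
tool_pos: [0.4958, -0.0105, 0.3463]
ee_rot: [-3.141, -0.0, 3.024]
wrist_force: [-1.0, -1.6, -0.2]
width: 0.0459
finger_force: 30.0
```

```bash
cat > st.py <<'E'
from h import *
np.set_printoptions(precision=4,suppress=True)
o=robot.get_obs();t=o['tool_pos'];f=o['wrist_force']
print(round(o['time'],2),'p',Rp.T@t[:2],t[2],'rot',o['ee_rot'],'F',Rp.T@f[:2],f[2],'T',Rp.T@o['wrist_torque'][:2],o['width'],o['finger_force'])
E
python3 st.py
```

```text
5.35 p [0.4938 0.0462] 0.3462765320834649 rot [-3.1409 -0.0001  3.0236] F [-0.766  -1.7107] -0.18553839748392909 T [-0.3075  0.0252] 0.04589180143020308 29.997912277904106
```

Gripped, with the width at 45.9 mm and side force −1.7 N. I'll swing the cap along its arc.

>>> {"method": "play_rows", "body": {
  "translation": [
    [-0.18, 0, -0.05],
    [-0.18, 0, -0.04],
    [-0.18, 0, -0.02],
    [-0.18, 0, 0],
    [0, 0, 0]
  ],
  "twist": [
    [0, 0, 0],
    [0, 0, 0],
    [0, 0, 0],
    [0, 0, 0],
    [0, 0, 0]
  ],
  "gripper": [-0.2, -0.2, -0.2, -0.2, -0.2]
}}

```text
time: 5.85
tool_pos: [0.5246, -0.0138, 0.3496]
ee_rot: [-3.141, -0.003, 3.024]
wrist_force: [-1.8, -1.5, -2.4]
width: 0.0453
finger_force: 30.0
```

```bash
python3 st.py
```

```text
5.85 p [0.5228 0.0462] 0.34962188585739173 rot [-3.1413 -0.0031  3.0236] F [-1.5901 -1.6735] -2.444196011481814 T [-0.3264  0.3684] 0.045275833434131295 30.012929805361637
```

Forces are small. Continuing.

>>> {"method": "play_rows", "body": {
  "translation": [
    [-0.18, 0, 0.02],
    [-0.18, 0, 0.03],
    [-0.18, 0, 0.05],
    [-0.17, 0, 0.07],
    [-0.16, 0, 0.08],
    [-0.15, 0, 0.1],
    [0, 0, 0]
  ],
  "twist": [
    [0, 0, 0],
    [0, 0, 0],
    [0, 0, 0],
    [0, 0, 0],
    [0, 0, 0],
    [0, 0, 0],
    [0, 0, 0]
  ],
  "gripper": [-0.2, -0.2, -0.2, -0.2, -0.2, -0.2, -0.2]
}}

```text
time: 6.55
tool_pos: [0.5665, -0.0186, 0.3376]
ee_rot: [3.141, 0.005, 3.024]
wrist_force: [2.1, -2.3, 4.2]
width: 0.0444
finger_force: 30.0
```

```bash
python3 st.py
```

```text
6.55 p [0.5649 0.0462] 0.33758750177650465 rot [3.1412 0.0052 3.0238] F [ 2.3853 -2.0899] 4.219621794650756 T [-0.1445 -0.4106] 0.04439710119445331 30.000588297843933
```

>>> {"method": "play_rows", "body": {
  "translation": [
    [-0.14, 0, 0.11],
    [-0.13, 0, 0.13],
    [-0.08, 0, 0.09],
    [-0.07, 0, 0.09],
    [-0.07, 0, 0.1],
    [-0.06, 0, 0.1],
    [0, 0, 0]
  ],
  "twist": [
    [0, 0, 0],
    [0, 0, 0],
    [0, 0, 0],
    [0, 0, 0],
    [0, 0, 0],
    [0, 0, 0],
    [0, 0, 0]
  ],
  "gripper": [-0.2, -0.2, -0.2, -0.2, -0.2, -0.2, -0.2]
}}

```text
time: 7.25
tool_pos: [0.5892, -0.0212, 0.3148]
ee_rot: [3.141, 0.013, 3.024]
wrist_force: [7.7, -1.5, 5.5]
width: 0.045
finger_force: 30.0
```

```bash
python3 - <<'E'
exec(open('st.py').read())
im=robot.snapshot('wrist')
im2=robot.snapshot('side');cv2.imwrite('pics/s2.png',np.hstack([cv2.resize(im2[180:380,240:440,::-1],(400,400),interpolation=cv2.INTER_CUBIC),cv2.resize(im[:,:,::-1],(400,400))]))
E
```

```text
7.25 p [0.5878 0.0462] 0.31477510787788743 rot [3.1409 0.0125 3.0236] F [ 7.8098 -0.6002] 5.458544413267474 T [-0.0938 -1.1775] 0.04496380534643562 30.000824332237244
```

View pics/s2.png

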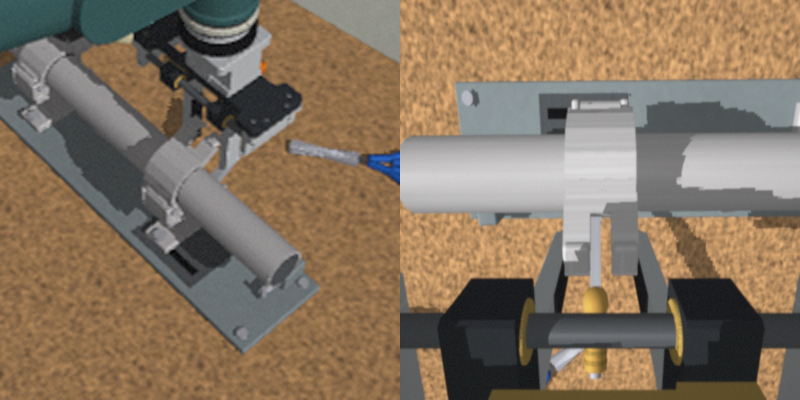

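The cap is nearly down (θ≈0.25) and still held. I'll lower the rest gently.

>>> {"method": "play_rows", "body": {
  "translation": [
    [-0.08, 0, 0.08],
    [-0.06, 0, 0.09],
    [-0.05, 0, 0.09],
    [-0.04, 0, 0.09],
    [0, 0, 0]
  ],
  "twist": [
    [0, 0, 0],
    [0, 0, 0],
    [0, 0, 0],
    [0, 0, 0],
    [0, 0, 0]
  ],
  "gripper": [-0.2, -0.2, -0.2, -0.2, -0.2]
}}

```text
time: 7.85
tool_pos: [0.5981, -0.0222, 0.3]
ee_rot: [3.141, 0.011, 3.024]
wrist_force: [8.3, -1.6, 3.3]
width: 0.045
finger_force: 30.0
```

```bash
python3 st.py
```

```text
7.85 p [0.5968 0.0463] 0.2999723365633701 rot [3.1408 0.0109 3.0238] F [ 8.4332 -0.644 ] 3.2552281786570374 T [-0.1828 -1.1636] 0.04498675827293847 30.000544488430023
```

>>> {"method": "play_rows", "body": {
  "translation": [
    [-0.03, 0, 0.05],
    [-0.03, 0, 0.05],
    [0, 0, 0]
  ],
  "twist": [
    [0, 0, 0],
    [0, 0, 0],
    [0, 0, 0]
  ],
  "gripper": [-0.2, -0.2, -0.2]
}}

```text
time: 8.15
tool_pos: [0.6003, -0.0225, 0.2958]
ee_rot: [3.141, 0.01, 3.024]
wrist_force: [7.2, -1.6, 3.2]
width: 0.0447
finger_force: 30.0
```

```bash
python3 st.py
```

```text
8.15 p [0.5989 0.0463] 0.29577957958505885 rot [3.1408 0.0097 3.0237] F [ 7.3161 -0.7929] 3.169029071373648 T [-0.1584 -1.0778] 0.04465395331892628 30.000402331352234
```

>>> {"method": "play_rows", "body": {
  "translation": [
    [-0.02, 0, 0.04],
    [-0.02, 0, 0.04],
    [0, 0, 0]
  ],
  "twist": [
    [0, 0, 0],
    [0, 0, 0],
    [0, 0, 0]
  ],
  "gripper": [-0.2, -0.2, -0.2]
}}

```text
time: 8.45
tool_pos: [0.6017, -0.0226, 0.2924]
ee_rot: [3.141, 0.009, 3.024]
wrist_force: [6.3, -1.4, 2.9]
width: 0.0448
finger_force: 30.0
```

```bash
python3 - <<'E'
exec(open('st.py').read())
im2=robot.snapshot('wrist');m=robot.camera_model('wrist');cv2.imwrite('pics/s3.png',im2[:,:,::-1])
E
```

```text
8.45 p [0.6003 0.0463] 0.2924120344370237 rot [3.1408 0.0089 3.0238] F [ 6.3815 -0.6982] 2.9128533998391553 T [-0.0955 -0.9841] 0.044799001098275684 30.000358521938324
```

View pics/s3.png

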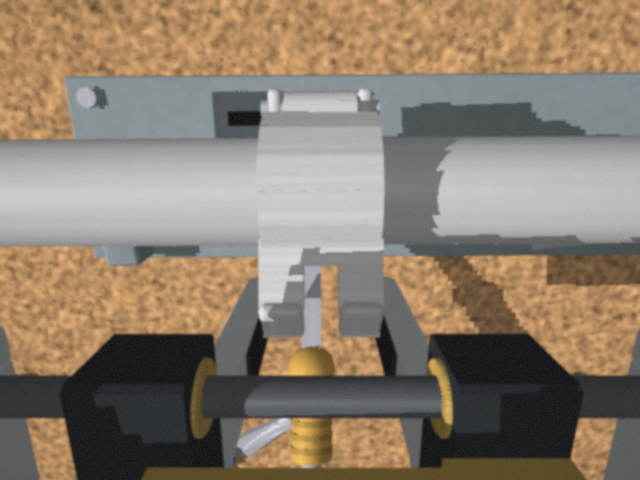

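```bash
python3 - <<'E'
from h import *
m=robot.camera_model('wrist');ax=.5542
for th in (-.05,0,.05,.1,.15,.2):
    out=[]
    for n,(x,z,y) in {'root':(29.5,119,0),'lip':(46,122,-23),'endtop':(57.5,113,-23),'endbot':(57.5,105,-23),'hinge':(-36,95,0),'pinlug':(36,61,0)}.items():
        r=np.array([x+36,z-95.]);c,s=np.cos(th),np.sin(th);q=np.array([c*r[0]-s*r[1]-36,s*r[0]+c*r[1]+95])/1000
        w=Rp@np.array([ax+q[0],0.0462+y/1000]);out.append((n,*np.round(proj(m,[w[0],w[1],q[1]])[0])))
    print(th,out)
E
```

```text
-0.05 [('root', np.float64(320.0), np.float64(275.0)), ('lip', np.float64(266.0), np.float64(313.0)), ('endtop', np.float64(270.0), np.float64(325.0)), ('endbot', np.float64(272.0), np.float64(316.0)), ('hinge', np.float64(319.0), np.float64(111.0)), ('pinlug', np.float64(320.0), np.float64(243.0))]
0 [('root', np.float64(320.0), np.float64(275.0)), ('lip', np.float64(265.0), np.float64(315.0)), ('endtop', np.float64(268.0), np.float64(329.0)), ('endbot', np.float64(271.0), np.float64(320.0)), ('hinge', np.float64(319.0), np.float64(111.0)), ('pinlug', np.float64(320.0), np.float64(248.0))]
0.05 [('root', np.float64(320.0), np.float64(275.0)), ('lip', np.float64(263.0), np.float64(316.0)), ('endtop', np.float64(267.0), np.float64(332.0)), ('endbot', np.float64(269.0), np.float64(324.0)), ('hinge', np.float64(319.0), np.float64(111.0)), ('pinlug', np.float64(320.0), np.float64(253.0))]
0.1 [('root', np.float64(319.0), np.float64(275.0)), ('lip', np.float64(261.0), np.float64(317.0)), ('endtop', np.float64(265.0), np.float64(335.0)), ('endbot', np.float64(268.0), np.float64(327.0)), ('hinge', np.float64(319.0), np.float64(111.0)), ('pinlug', np.float64(320.0), np.float64(257.0))]
0.15 [('root', np.float64(319.0), np.float64(274.0)), ('lip', np.float64(260.0), np.float64(317.0)), ('endtop', np.float64(264.0), np.float64(337.0)), ('endbot', np.float64(267.0), np.float64(330.0)), ('hinge', np.float64(319.0), np.float64(111.0)), ('pinlug', np.float64(320.0), np.float64(262.0))]
0.2 [('root', np.float64(319.0), np.float64(272.0)), ('lip', np.float64(258.0), np.float64(317.0)), ('endtop', np.float64(262.0), np.float64(339.0)), ('endbot', np.float64(265.0), np.float64(333.0)), ('hinge', np.float64(319.0), np.float64(111.0)), ('pinlug', np.float64(320.0), np.float64(266.0))]
```

The lip at (259,315) and the prong ends at v≈335 fit θ≈0.1, so I'll keep lowering until the lining is felt.

>>> {"method": "play_rows", "body": {
  "translation": [
    [-0.02, 0, 0.05],
    [-0.01, 0, 0.05],
    [-0.01, 0, 0.05],
    [0, 0, 0]
  ],
  "twist": [
    [0, 0, 0],
    [0, 0, 0],
    [0, 0, 0],
    [0, 0, 0]
  ],
  "gripper": [-0.2, -0.2, -0.2, -0.2]
}}

```text
time: 8.9
tool_pos: [0.6034, -0.0228, 0.2864]
ee_rot: [3.141, 0.01, 3.024]
wrist_force: [6.2, -1.0, 2.3]
width: 0.0444
finger_force: 30.0
```

```bash
python3 st.py
```

```text
8.9 p [0.6021 0.0463] 0.2863561473940489 rot [3.1407 0.0095 3.0238] F [ 6.2287 -0.2519] 2.31851286571723 T [-0.1671 -1.1558] 0.04440712386916434 30.000368356704712
```

```bash
python3 - <<'E'
from h import *
im=robot.snapshot('wrist');m=robot.camera_model('wrist')
cv2.imwrite('pics/s4.png',cv2.resize(im[80:380,200:440,::-1],None,fx=2,fy=2,interpolation=cv2.INTER_CUBIC))
im2=robot.snapshot('side');b=cv2.resize(im2[230:330,270:370,::-1],(300,600//2),interpolation=cv2.INTER_CUBIC)
a=cv2.imread('pics/s4.png');b=cv2.copyMakeBorder(b,0,300,0,0,cv2.BORDER_CONSTANT);cv2.imwrite('pics/s4.png',np.hstack([a,b]))
ax=.5542
for th in (-.03,0,.05,.1,.15,.2):
    out=[]
    for n,(x,z,y) in {'root':(29.5,119,0),'rootb':(29.5,110,0),'lip':(46,122,-23),'endtop':(57.5,113,-23),'band':(0,128,-22),'hinge':(-36,95,0)}.items():
        r=np.array([x+36,z-95.]);c,s=np.cos(th),np.sin(th);q=np.array([c*r[0]-s*r[1]-36,s*r[0]+c*r[1]+95])/1000
        w=Rp@np.array([ax+q[0],0.0462+y/1000]);p=proj(m,[w[0],w[1],q[1]])[0];out.append((n,*(((p-[200,80])*2).astype(int)).tolist()))
    print(th,out)
E
```

```text
-0.03 [('root', 239, 391), ('rootb', 239, 375), ('lip', 126, 472), ('endtop', 134, 499), ('band', 115, 260), ('hinge', 238, 51)]
0 [('root', 238, 392), ('rootb', 239, 376), ('lip', 124, 475), ('endtop', 133, 503), ('band', 114, 256), ('hinge', 238, 51)]
0.05 [('root', 238, 392), ('rootb', 239, 378), ('lip', 121, 478), ('endtop', 129, 510), ('band', 112, 248), ('hinge', 238, 51)]
0.1 [('root', 238, 391), ('rootb', 238, 379), ('lip', 117, 480), ('endtop', 126, 516), ('band', 110, 240), ('hinge', 238, 51)]
0.15 [('root', 238, 389), ('rootb', 238, 379), ('lip', 114, 481), ('endtop', 122, 521), ('band', 107, 231), ('hinge', 238, 51)]
0.2 [('root', 238, 386), ('rootb', 238, 378), ('lip', 110, 480), ('endtop', 119, 526), ('band', 105, 221), ('hinge', 238, 51)]
```

View pics/s4.png

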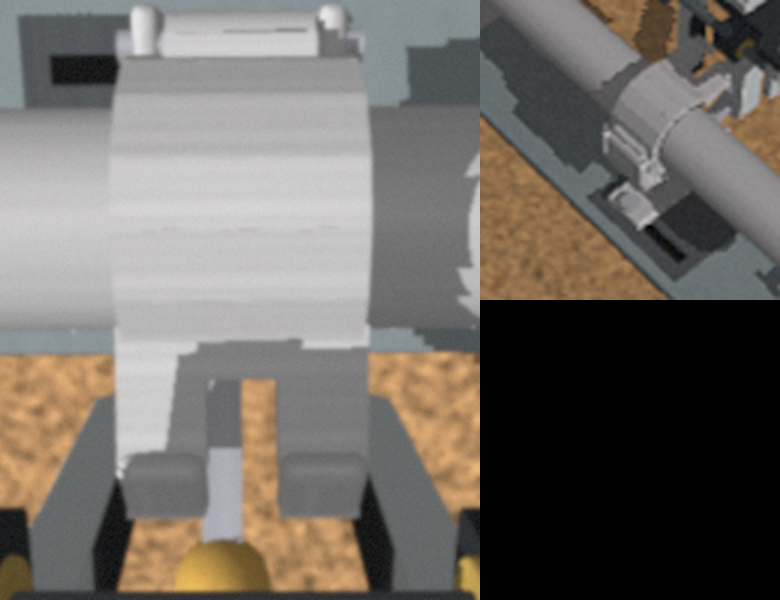

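The fork's apparent width (126 px at the lip, 117.5 px at the ends) puts the lip at z≈122 and the ends at z≈112, so the cap is closed. I'll release it and rise.

>>> {"method": "play_rows", "body": {
  "translation": [
    [0, 0, 0],
    [0, 0, 0],
    [0, 0, 0],
    [0, 0, 0],
    [0, 0, -0.5],
    [0, 0, -0.9],
    [0, 0, -0.5],
    [0, 0, 0]
  ],
  "twist": [
    [0, 0, 0],
    [0, 0, 0],
    [0, 0, 0],
    [0, 0, 0],
    [0, 0, 0],
    [0, 0, 0],
    [0, 0, 0],
    [0, 0, 0]
  ],
  "gripper": [0.3, 0.3, 0.3, 0.3, 0.3, 0.3, 0.3, 0.3]
}}

```text
time: 9.8
tool_pos: [0.602, -0.0228, 0.3648]
ee_rot: [3.141, 0.008, 3.024]
wrist_force: [1.2, 0.2, 0.6]
width: 0.0611
finger_force: 0.0
```

```bash
python3 - <<'E'
exec(open('st.py').read())
im=robot.snapshot('wrist');m=robot.camera_model('wrist')
cv2.imwrite('pics/s5.png',im[:,:,::-1])
R=cv2.Rodrigues(np.array(m['rvec']))[0];C=-R.T@np.array(m['tvec']);print(C)
for n in ['hinge_line','pin_line','fork_line']:
        for r in robot.spot_point(n,'wrist')[:1]: print(n,Rp.T@r['centre'][:2],r['centre'][2],round(r['score'],2))
for n in ['bolt','cap']:
        for r in robot.recognise(n,'wrist')[:1]: print(n,Rp.T@r['centre'][:2],r['centre'][2],round(r['score'],2))
def P(x,y,z): 
    w=Rp@np.array([x,y])/1000;return np.round(proj(m,[w[0],w[1],z/1000])[0],0)
for ax in (552.5,554.2):
    print(ax,'lip',P(ax+46,23.2,121),P(ax+46,69.2,121),'end',P(ax+57.5,23.2,113),P(ax+57.5,69.2,113),'root',P(ax+29.5,46.2,119),'hinge',P(ax-36,46.2,100))
    for b in (.75,.85,.95,1.05): 
        f=lambda r:P(ax+36+r*np.sin(b),41.8,61+r*np.cos(b)); print(b,'nut',f(65),'end',f(112))
E
```

```text
9.8 p [0.6006 0.0462] 0.36481174325450516 rot [3.1415 0.0075 3.0239] F [1.1502 0.3513] 0.5979675579646976 T [-0.0112 -0.0445] 0.061107415597940806 0.0
[ 0.5262 -0.0134  0.341 ]
hinge_line [0.5184 0.0283] 0.0932 0.66
bolt [0.6516 0.0424] 0.1114 0.88
cap [0.5567 0.0478] 0.1198 0.94
552.5 lip [282. 259.] [359. 259.] end [283. 272.] [358. 272.] root [320. 231.] hinge [320. 115.]
0.75 nut [314. 303.] end [313. 379.]
0.85 nut [314. 306.] end [314. 382.]
0.95 nut [314. 309.] end [314. 383.]
1.05 nut [314. 310.] end [314. 382.]
554.2 lip [282. 262.] [359. 261.] end [283. 275.] [358. 275.] root [320. 234.] hinge [320. 118.]
0.75 nut [314. 305.] end [313. 382.]
0.85 nut [314. 309.] end [314. 384.]
0.95 nut [314. 311.] end [314. 385.]
1.05 nut [314. 312.] end [314. 384.]
```

View pics/s5.png

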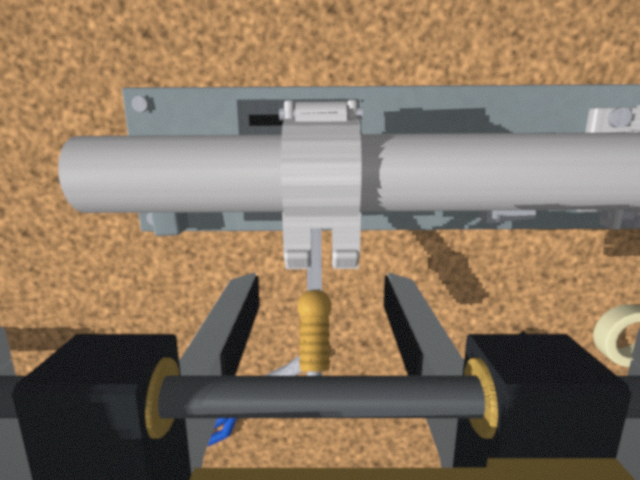

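The cap is closed: prong ends at v≈268, u from 285 to 359. The ball nut is at (314,307) and the barrel runs down to (313,375), with a lean of about 1.0. Next I'll pinch the barrel.

>>> {"method": "play_rows", "body": {
  "translation": [
    [-0.56, -0.03, 0],
    [-0.56, -0.03, 0],
    [-0.56, -0.04, 0.07],
    [0, 0, 0.6],
    [0, 0, 0.6],
    [0, 0, 0.6],
    [0, 0, 0],
    [0, 0, 0]
  ],
  "twist": [
    [0, 0, 0],
    [0, 0, 0],
    [0, 0, 0],
    [0, 0, 0],
    [0, 0, 0],
    [0, 0, 0],
    [0, 0, 0],
    [0, 0, 0]
  ],
  "gripper": [0.3, 0.3, 0.3, 0.3, 0.3, 0.3, 0, -0.2]
}}

```text
time: 10.9
tool_pos: [0.6676, -0.0346, 0.2847]
ee_rot: [3.141, -0.003, 3.024]
wrist_force: [-0.0, -1.1, -0.4]
width: 0.0485
finger_force: 0.0
```

```bash
python3 - <<'E'
exec(open('st.py').read())
im=robot.snapshot('wrist');im2=robot.snapshot('side')
cv2.imwrite('pics/s6.png',np.hstack([cv2.resize(im2[170:370,260:460,::-1],(400,400),interpolation=cv2.INTER_CUBIC),cv2.resize(im[:,:,::-1],(400,400))]))
E
```

```text
10.9 p [0.6672 0.0419] 0.28466014540881246 rot [ 3.1415 -0.0027  3.0237] F [ 0.1129 -1.0835] -0.3965897743874577 T [0.0545 0.0249] 0.048494010756941375 0.0
```

View pics/s6.png

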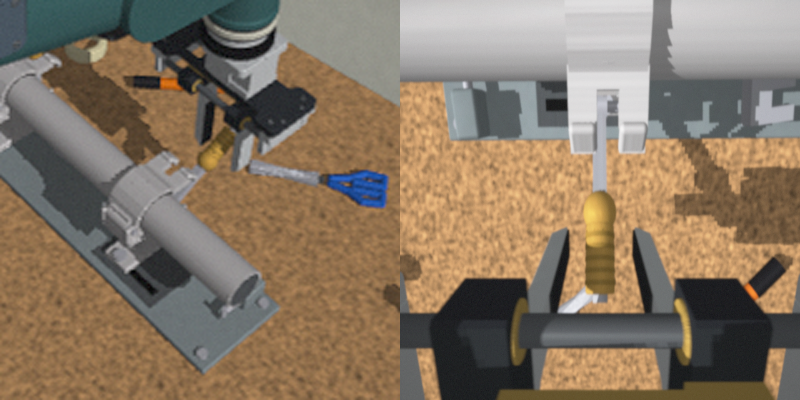

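The barrel at (600,268) lies centred between the fingertips. The slot is slightly to the +y side, at (607,110). Closing.

>>> {"method": "play_rows", "body": {
  "translation": [
    [0, 0, 0],
    [0, 0, 0],
    [0, 0, 0],
    [0, 0, 0],
    [0, 0, 0],
    [0, 0, 0]
  ],
  "twist": [
    [0, 0, 0],
    [0, 0, 0],
    [0, 0, 0],
    [0, 0, 0],
    [0, 0, 0],
    [0, 0, 0]
  ],
  "gripper": [-0.4, -0.8, -0.8, -0.8, -0.8, -0.8]
}}

```text
time: 11.6
tool_pos: [0.6681, -0.035, 0.2868]
ee_rot: [-3.141, 0.002, 3.024]
wrist_force: [2.2, -2.4, 2.5]
width: 0.0192
finger_force: 30.0
```

```bash
python3 st.py
```

```text
11.6 p [0.6677 0.0416] 0.2867539747175437 rot [-3.1411  0.0024  3.0236] F [ 2.4164 -2.1697] 2.5143137908873356 T [-0.2777 -0.3451] 0.01919382303585799 29.994816184043884
```

Gripped. I'll slide the bolt +4.6 mm along its pin into line with the slot.

>>> {"method": "play_rows", "body": {
  "translation": [
    [0, 0.04, 0],
    [0, 0.04, 0],
    [0, 0.035, 0],
    [0, 0, 0],
    [0, 0, 0]
  ],
  "twist": [
    [0, 0, 0],
    [0, 0, 0],
    [0, 0, 0],
    [0, 0, 0],
    [0, 0, 0]
  ],
  "gripper": [-0.8, -0.8, -0.8, -0.8, -0.8]
}}

```text
time: 12.1
tool_pos: [0.6686, -0.0317, 0.2866]
ee_rot: [-3.137, 0.002, 3.023]
wrist_force: [2.0, -6.4, 2.9]
width: 0.0194
finger_force: 30.1
```

```bash
python3 - <<'E'
exec(open('st.py').read())
im=robot.snapshot('wrist');m=robot.camera_model('wrist')
# neck columns & slot columns at a few rows: brightness profile
g=im.astype(int)
for v in (100,130,150,170,190,210): print(v,g[v,270:380:2].mean(1).astype(int))
ax=552.5
def P(x,y,z): 
    w=Rp@np.array([x,y])/1000;return np.round(proj(m,[w[0],w[1],z/1000])[0],1)
print('flanks',P(ax+40,23.2,119),P(ax+40,69.2,119),'slot',P(ax+40,46.2-6.5,119),P(ax+40,46.2+6.5,119),'ends',P(ax+57,46.2,113))
for r in (0,20,40,65): print(r,P(ax+36+r*np.sin(1.),46.2,61+r*np.cos(1.)))
d=np.array([.6677+.0-(ax/1000+.036),.1068-.061]);print('r',np.hypot(*d),'lean',np.arctan2(*d))
E
```

```text
12.1 p [0.6678 0.0449] 0.286583558116135 rot [-3.1373  0.0023  3.0229] F [ 2.7255 -6.0921] 2.880067653748846 T [-1.2888 -0.4543] 0.019444278480970145 30.10478764772415
100 [223 222 222 223 221 221 221 222 223 222 224 222 223 223 222 223 223 221
 222 222 220 221 221 221 222 219 220 221 220 221 218 221 220 219 221 219
 219 221 220 220 221 222 221 220 221 219 221 222 221 222 221 220 221 221
 220]
130 [222 221 221 221 224 224 223 224 224 223 222 222 224 224 223 223 222 224
 223 197 180 187 184 185 185 187 186 187 184 182 159 130 116 111 113 109
 132 206 224 222 222 222 222 223 221 222 223 222 224 225 222 222 222 224
 224]
150 [228 220 219 220 220 222 219 220 219 221 219 219 219 218 220 215 187 147
 120 132 180 184 185 187 187 187 185 182 184 171 161 158 160 160 158 158
 165 211 241 245 241 225 218 219 219 218 218 216 217 217 215 219 216 217
 217]
170 [225 195 176 180 182 183 179 176 179 177 177 177 176 178 180 179 166 137
 116 119 161 185 186 187 191 188 186 182 185 176 158 147 138 138 143 146
 170 228 233 218 195 171 174 176 180 184 180 177 174 177 179 176 176 176
 178]
190 [162 167 163 154 151 162 173 176 174 178 169 150 144 147 157 162 156 146
 158 183 187 185 186 188 190 189 190 183 186 185 180 172 168 168 155 145
 144 143 147 157 167 181 186 177 155 127 110 132 148 158 160 155 152 153
 160]
210 [171 175 179 182 175 159 139 120 142 166 172 168 163 160 164 170 176 177
 180 187 185 183 187 186 189 190 188 185 183 185 184 174 167 155 148 144
 147 159 169 179 179 179 174 168 171 172 166 148 137 141 153 155 147 156
 168]
flanks [261.3 131.2] [388.8 130.6] slot [307. 131.] [343.  130.8] ends [325.  176.3]
0 [324.4 122.1]
20 [324.6 157.8]
40 [324.7 195.9]
65 [324.9 247. ]
r 0.09148923433934722 lean 1.0464984143090719
```

>>> {"method": "play_rows", "body": {
  "translation": [
    [0, 0.04, 0],
    [0, 0.03, 0],
    [0, 0, 0],
    [0, 0, 0]
  ],
  "twist": [
    [0, 0, 0],
    [0, 0, 0],
    [0, 0, 0],
    [0, 0, 0]
  ],
  "gripper": [-0.8, -0.8, -0.8, -0.8]
}}

```text
time: 12.55
tool_pos: [0.6689, -0.029, 0.2865]
ee_rot: [-3.137, 0.002, 3.023]
wrist_force: [2.1, -6.8, 2.4]
width: 0.0193
finger_force: 30.1
```

```bash
cat > look.py <<'E'
exec(open('st.py').read())
im=robot.snapshot('wrist');m=robot.camera_model('wrist')
g=cv2.GaussianBlur(im,(3,3),0).astype(int).mean(2).astype(int)
for v in (130,150,170): print(v,g[v,290:360:2])
def P(x,y,z): 
    w=Rp@np.array([x,y])/1000;return np.round(proj(m,[w[0],w[1],z/1000])[0],1)
ax=552.5
print('slot',P(ax+40,46.2-6.5,119),P(ax+40,46.2+6.5,119),'neck',P(ax+36+40*np.sin(1.05),46.2,61+40*np.cos(1.05)))
hsv=cv2.cvtColor(im,cv2.COLOR_RGB2HSV);k=((hsv[...,0]>12)&(hsv[...,0]<32)&(hsv[...,1]>140)).astype(np.uint8)
k[:180]=0;k[:, :250]=0;k[:,400:]=0
for v in range(200,350,10):
    x=np.where(k[v])[0]
    if len(x)>8: print(v,x.min(),x.max(),x.mean().round(1),end=' | ')
E
python3 look.py
```

```text
12.55 p [0.6678 0.0476] 0.2865453293787946 rot [-3.1371  0.0022  3.0229] F [ 2.8996 -6.5076] 2.4120917123740986 T [-1.2949 -0.4053] 0.019293570389972235 30.111806094646454
130 [223 223 223 223 222 204 164 172 183 186 186 184 185 186 186 185 186 186
 185 178 143 115 120 172 218 223 223 223 224 223 223 223 223 224 223]
150 [219 216 196 159 128 121 144 161 169 183 186 185 185 185 187 187 186 183
 181 171 160 158 160 189 233 244 241 230 220 219 217 218 217 218 218]
170 [178 182 177 152 125 112 121 145 162 182 187 185 185 187 188 189 187 184
 183 167 142 140 151 201 232 226 205 181 170 175 178 182 183 180 177]
slot [299.5 131. ] [335.6 130.9] neck [319.  197.5]
230 301 334 317.5 | 240 295 340 317.5 | 250 293 342 317.5 | 260 295 339 317.0 | 270 296 338 317.0 | 280 296 340 318.0 | 290 297 340 318.5 | 300 300 339 319.5 | 310 300 339 319.5 | 320 299 340 319.5 | 330 299 340 319.5 | 340 299 339 319.0 |
```

The bolt now slides (steady −6.5 N), with the nut at u≈317.5 and the slot centre at ≈317, so they are in line. I'll swing it up to about 0.55.

>>> {"method": "play_rows", "body": {
  "translation": [
    [0.12, 0, -0.19],
    [0.14, 0, -0.18],
    [0.16, 0, -0.16],
    [0.18, 0, -0.15],
    [0.19, 0, -0.13],
    [0, 0, 0]
  ],
  "twist": [
    [0, 0, 0],
    [0, 0, 0],
    [0, 0, 0],
    [0, 0, 0],
    [0, 0, 0],
    [0, 0, 0]
  ],
  "gripper": [-0.8, -0.8, -0.8, -0.8, -0.8, -0.8]
}}

```text
time: 13.2
tool_pos: [0.6368, -0.0253, 0.3176]
ee_rot: [-3.136, -0.0, 3.023]
wrist_force: [-0.0, -6.9, 0.1]
width: 0.0196
finger_force: 30.3
```

```bash
python3 look.py
```

```text
13.2 p [0.6355 0.0476] 0.3175941927978727 rot [-3.1364 -0.0004  3.0225] F [ 0.7904 -6.8849] 0.11552706642201388 T [-1.5074 -0.4605] 0.019558678224186964 30.276185595648712
130 [190 190 191 191 191 190 189 189 189 190 191 191 189 189 189 190 189 189
 189 189 188 190 189 189 190 190 189 189 189 189 190 190 190 190 190]
150 [189 188 188 187 186 187 187 186 188 186 185 187 186 187 187 185 186 187
 187 186 185 183 184 185 186 185 185 183 185 183 184 184 184 185 184]
170 [201 200 202 202 202 202 201 201 202 202 203 203 202 203 203 203 202 203
 203 203 202 203 202 203 202 202 202 202 202 201 201 201 202 202 202]
slot [304.9 204.7] [333.2 204.6] neck [320.1 245.3]
250 302 334 318.0 | 260 296 341 318.5 | 270 295 341 318.0 | 280 299 338 318.5 | 290 300 341 320.5 | 300 300 341 320.9 | 310 298 342 320.0 | 320 299 341 320.0 | 330 299 341 320.0 | 340 298 341 319.5 |
```

```bash
python3 - <<'E'
exec(open('st.py').read())
im=robot.snapshot('wrist')
g=cv2.GaussianBlur(im,(3,3),0).astype(int).mean(2).astype(int)
for v in (212,218,224,230,236): print(v,g[v,270:370:2])
E
```

```text
13.25 p [0.6356 0.0476] 0.3175597101246799 rot [-3.1364 -0.0007  3.0225] F [ 1.1043 -6.3542] 0.41840275367418667 T [-1.493  -0.4109] 0.019319600101181087 30.294675391814962
212 [165 193 194 186 180 179 178 172 170 175 168 167 172 170 166 171 172 159
 140 137 145 144 140 142 143 144 144 142 141 138 131 133 163 194 189 175
 166 167 167 168 168 166 169 169 168 169 169 169 177 188]
218 [172 219 226 210 200 200 200 200 200 200 200 200 199 200 200 184 147 116
 116 136 145 142 140 139 141 139 129 114 102 111 132 150 191 229 231 215
 203 202 202 202 202 202 202 201 201 202 202 190 154 123]
224 [155 193 207 184 172 173 174 172 170 171 171 170 171 171 171 160 129 106
 113 132 120 103 100  99 101 102 102 101 102 121 150 157 189 217 206 182
 169 169 171 172 171 170 169 169 169 170 169 159 128 118]
230 [139 156 200 192 166 166 167 164 162 162 162 160 161 163 167 160 133 108
 114 140 121 102  99  99 100 102 102 102 102 117 142 153 190 215 197 169
 156 162 167 168 165 161 161 162 161 161 161 144 118 132]
236 [135 151 185 198 180 170 172 172 171 171 171 170 170 171 172 170 155 145
 144 152 147 141 141 141 143 144 144 144 143 149 154 140 154 195 191 172
 168 172 175 176 173 171 172 172 171 169 168 170 181 169]
```

The neck is centred at u≈318 in the slot (301–333, centre ≈317.5). Continuing slowly.

>>> {"method": "play_rows", "body": {
  "translation": [
    [0.1, 0, -0.06],
    [0.1, 0, -0.05],
    [0.1, 0, -0.05],
    [0, 0, 0]
  ],
  "twist": [
    [0, 0, 0],
    [0, 0, 0],
    [0, 0, 0],
    [0, 0, 0]
  ],
  "gripper": [-0.8, -0.8, -0.8, -0.8]
}}

```text
time: 13.7
tool_pos: [0.6253, -0.024, 0.324]
ee_rot: [-3.136, 0.001, 3.022]
wrist_force: [2.2, -8.4, -0.5]
width: 0.0195
finger_force: 30.7
```

>>> {"method": "play_rows", "body": {
  "translation": [
    [0.1, 0, -0.04],
    [0.1, 0, -0.04],
    [0, 0, 0]
  ],
  "twist": [
    [0, 0, 0],
    [0, 0, 0],
    [0, 0, 0]
  ],
  "gripper": [-0.8, -0.8, -0.8]
}}

```text
time: 14.0
tool_pos: [0.6176, -0.023, 0.3271]
ee_rot: [-3.136, 0.002, 3.022]
wrist_force: [3.2, -6.8, -2.1]
width: 0.0195
finger_force: 30.5
```

```bash
python3 st.py
```

```text
14.0 p [0.6161 0.0477] 0.32709345610317436 rot [-3.1363  0.0016  3.0223] F [ 3.9982 -6.4341] -2.1105652700225335 T [-1.5369 -0.8936] 0.019527692483960468 30.47901414334774
```

It's in the slot. Now pressing on over the lip.

>>> {"method": "play_rows", "body": {
  "translation": [
    [0.1, 0, -0.03],
    [0.1, 0, -0.03],
    [0, 0, 0]
  ],
  "twist": [
    [0, 0, 0],
    [0, 0, 0],
    [0, 0, 0]
  ],
  "gripper": [-0.8, -0.8, -0.8]
}}

```text
time: 14.3
tool_pos: [0.6102, -0.0221, 0.3291]
ee_rot: [-3.137, 0.004, 3.022]
wrist_force: [5.1, -7.5, -3.5]
width: 0.0197
finger_force: 30.1
```

>>> {"method": "play_rows", "body": {
  "translation": [
    [0.1, 0, -0.02],
    [0.1, 0, -0.02],
    [0, 0, 0]
  ],
  "twist": [
    [0, 0, 0],
    [0, 0, 0],
    [0, 0, 0]
  ],
  "gripper": [-0.8, -0.8, -0.8]
}}

```text
time: 14.6
tool_pos: [0.6017, -0.0211, 0.331]
ee_rot: [-3.137, 0.002, 3.022]
wrist_force: [3.1, -7.9, -1.4]
width: 0.0193
finger_force: 30.0
```

```bash
python3 st.py
```

```text
14.6 p [0.6002 0.0478] 0.33098864068756706 rot [-3.1366  0.0016  3.022 ] F [ 3.9967 -7.5227] -1.4440647706926617 T [-1.4724 -0.9881] 0.01934718943470718 29.979657533112913
```

>>> {"method": "play_rows", "body": {
  "translation": [
    [0.1, 0, -0.01],
    [0.08, 0, 0],
    [0, 0, 0]
  ],
  "twist": [
    [0, 0, 0],
    [0, 0, 0],
    [0, 0, 0]
  ],
  "gripper": [-0.8, -0.8, -0.8]
}}

```text
time: 14.9
tool_pos: [0.5945, -0.0202, 0.3319]
ee_rot: [-3.137, 0.002, 3.022]
wrist_force: [2.3, -7.6, -1.6]
width: 0.0191
finger_force: 30.0
```

```bash
python3 look.py; python3 - <<'E'
from h import *
m=robot.camera_model('wrist')
def P(x,y,z): 
    w=Rp@np.array([x,y])/1000;return np.round(proj(m,[w[0],w[1],z/1000])[0],1)
for b in (0,.1,.2,.3):
    print(b,[P(588.5+r*np.sin(b),46.2,61+r*np.cos(b)) for r in (65,90,112)])
print('root,lip,end',P(582,46.2,119),P(598.5,46.2,121),P(610,46.2,113))
E
```

```text
14.9 p [0.5929 0.0478] 0.33187028663411905 rot [-3.1366  0.0019  3.022 ] F [ 3.1133 -7.2462] -1.5740770146800664 T [-1.4106 -0.8896] 0.019058637941397873 29.988231430761516
130 [193 201 191 177 162 166 187 195 195 195 196 195 196 196 196 198 200 200
 200 199 197 194 193 193 194 194 193 192 191 166 122 113 118 125 140]
150 [174 174 173 173 173 173 173 173 174 174 174 173 172 173 173 173 173 173
 174 173 173 173 172 172 173 173 173 173 172 172 173 172 173 173 171]
170 [199 197 197 197 197 197 197 199 197 198 198 198 198 198 198 199 198 198
 198 197 198 198 198 197 198 198 198 198 197 197 198 197 196 198 198]
slot [306.8 279. ] [331.7 279. ] neck [320.1 302.1]
280 303 334 318.5 | 290 301 339 320.2 | 300 302 340 321.3 | 310 301 339 320.0 | 320 300 340 320.0 | 330 300 340 319.8 | 340 299 340 320.0 | 0 [array([319.1, 276.7]), array([318.5, 297.2]), array([317.8, 320.7])]
0.1 [array([319.1, 288.4]), array([318.6, 315.3]), array([318. , 345.7])]
0.2 [array([319.2, 299.3]), array([318.8, 331.7]), array([318.3, 367.7])]
0.3 [array([319.3, 309.1]), array([318.9, 346.1]), array([318.5, 386.4])]
root,lip,end [319.1 259.9] [319.3 291.2] [319.5 304.8]
```

>>> {"method": "play_rows", "body": {
  "translation": [
    [0.06, 0, 0],
    [0.06, 0, 0],
    [0, 0, 0]
  ],
  "twist": [
    [0, 0, 0],
    [0, 0, 0],
    [0, 0, 0]
  ],
  "gripper": [-0.8, -0.8, -0.8]
}}

```text
time: 15.25
tool_pos: [0.5898, -0.0196, 0.3321]
ee_rot: [-3.137, 0.002, 3.022]
wrist_force: [2.5, -6.5, -0.3]
width: 0.0175
finger_force: 29.7
```

```bash
python3 st.py; python3 - <<'E'
from h import *
im=robot.snapshot('wrist');hsv=cv2.cvtColor(im,cv2.COLOR_RGB2HSV)
for v in range(262,350,6):
    print(v,''.join('B' if (12<h<32 and s>100) else '.' for h,s,_ in hsv[v,280:362:2].tolist()))
for n in ['bolt','cap']:
  for c in ('wrist','side','top'):
    if c!='wrist' : robot.snapshot(c)
    for r in robot.recognise(n,c)[:2]: print(n,c,(Rp.T@r['centre'][:2]*1000).round(1),round(r['centre'][2]*1000,1),round(r['score'],2))
E
```

```text
15.25 p [0.5881 0.0479] 0.33211513584846786 rot [-3.1366  0.0018  3.0219] F [ 3.2009 -6.1672] -0.30675791203263925 T [-1.4667 -0.6869] 0.01753842091935138 29.684925125911832
262 .........................................
268 .........................................
274 .........................B...............
280 ...............BBBBBBBBBBB...............
286 ...........BBBBBBBBBBBBBBBBBB............
292 ...........BBBBBBBBBBBBBBBBBBBB..........
298 ...........BBBBBBBBBBBBBBBBBBBB..........
304 ...........BBBBBBBBBBBBBBBBBBB...........
310 ...........BBBBBBBBBBBBBBBBBBBB..........
316 ...........BBBBBBBBBBBBBBBBBBBB..........
322 ...........BBBBBBBBBBBBBBBBBBBB..........
328 ..........BBBBBBBBBBBBBBBBBBBBB..........
334 ..........BBBBBBBBBBBBBBBBBBBBBB.........
340 ..........BBBBBBBBBBBBBBBBBBBBBB.........
346 .........BBBBBBB......BBBBBBBBBBB........
bolt wrist [593.5  47.2] 162.1 0.61
bolt wrist [547.4  46. ] 121.4 0.45
cap wrist [548.7  44.1] 122.2 0.7
cap wrist [595.3  48.2] 161.5 0.59
cap side [544.   41.6] 117.5 0.7
cap top [545.5  47.9] 123.1 0.59
```

The width has dropped to 17.5 mm and the barrel end is at v≈348. So the pads slid past the barrel, and the bolt is still at about 0.15, on the lip. I'll let go and push it from the +x side with closed fingers instead.

>>> {"method": "play_rows", "body": {
  "translation": [
    [0, 0, 0],
    [0, 0, 0],
    [0, 0, 0],
    [0, 0, 0],
    [0, 0, -0.7],
    [0, 0, -0.7],
    [0, 0, -0.4],
    [-0.4, -0.05, 0]
  ],
  "twist": [
    [0, 0, 0],
    [0, 0, 0],
    [0, 0, 0],
    [0, 0, 0],
    [0, 0, 0],
    [0, 0, 0],
    [0, 0, 0],
    [0, 0, 0]
  ],
  "gripper": [0.1, 0.1, 0.1, 0.1, 0.1, 0.1, 0.1, -1]
}}

```text
time: 16.6
tool_pos: [0.6047, -0.021, 0.4088]
ee_rot: [3.141, 0.006, 3.025]
wrist_force: [-0.6, 0.8, 0.4]
width: 0.0465
finger_force: 0.0
```

>>> {"method": "play_rows", "body": {
  "translation": [
    [-0.5, 0, 0],
    [-0.4, 0, 0],
    [0, 0, 0],
    [0, 0, 0],
    [0, 0, 0],
    [0, 0, 0]
  ],
  "twist": [
    [0, 0, 0],
    [0, 0, 0],
    [0, 0, 0],
    [0, 0, 0],
    [0, 0, 0],
    [0, 0, 0]
  ],
  "gripper": [-1, -1, -1, -1, -1, -1]
}}

```text
time: 17.2
tool_pos: [0.6404, -0.0258, 0.4046]
ee_rot: [3.141, 0.0, 3.024]
wrist_force: [0.2, 1.0, -0.4]
width: 0.0013
finger_force: 0.0
```

```bash
cat > blob.py <<'E'
exec(open('st.py').read())
from scipy.optimize import brentq
for c in ('wrist','top','side'):
    im=robot.snapshot(c);m=robot.camera_model(c);hsv=cv2.cvtColor(im,cv2.COLOR_RGB2HSV)
    k=((hsv[...,0]>14)&(hsv[...,0]<30)&(hsv[...,1]>150)&(hsv[...,2]>60)).astype(np.uint8)
    def P(x,y,z):
        w=Rp@np.array([x,y])/1000;return proj(m,[w[0],w[1],z/1000])[0]
    B=lambda b,ax:[P(ax+36+r*np.sin(b),46.2,61+r*np.cos(b)).round(1) for r in (65,90,108)]
    q=P(590,46.2,150);n,l,s,ce=cv2.connectedComponentsWithStats(k)
    for i in range(1,n):
        if s[i,4]>12 and np.hypot(*(ce[i]-q))<(90 if c=='wrist' else 25): print(c,'blob',s[i],ce[i].round(1))
    for b in (0,.1,.2): print(c,b,B(b,552.5))
for c in ('wrist',):
    for n in ('bolt','cap'):
        for r in robot.recognise(n,c)[:2]: print(n,c,(Rp.T@r['centre'][:2]*1000).round(1),round(r['centre'][2]*1000,1),round(r['score'],2))
E
python3 blob.py
```

```text
17.2 p [0.6392 0.0475] 0.40459479076631544 rot [3.1414 0.0001 3.024 ] F [0.1221 1.024 ] -0.3900644863620197 T [0.0194 0.0122] 0.0013189652536039413 0.0
wrist blob [301 168  34  51 853] [316.3 187.8]
wrist 0 [array([318.3, 170.1]), array([318. , 174.3]), array([317.8, 178. ])]
wrist 0.1 [array([318.4, 180.1]), array([318.1, 189.4]), array([317.9, 197.4])]
wrist 0.2 [array([318.4, 189.6]), array([318.2, 203.7]), array([318. , 215.7])]
top blob [337 209   9  13  67] [340.7 216. ]
top 0 [array([339.7, 220.4]), array([340.2, 218.6]), array([340.5, 217.3])]
top 0.1 [array([340., 218.]), array([340.6, 215.2]), array([341.1, 213.2])]
top 0.2 [array([340.3, 215.6]), array([341.1, 211.9]), array([341.6, 209.1])]
side blob [343 235  12  21 152] [348.4 246.1]
side 0 [array([344.4, 252.7]), array([345. , 245.4]), array([345.4, 239.9])]
side 0.1 [array([346.6, 251.3]), array([348. , 243.3]), array([349.1, 237.5])]
side 0.2 [array([348.7, 250. ]), array([351. , 241.6]), array([352.7, 235.4])]
bolt wrist [596.5  46.2] 172.1 0.86
bolt wrist [577.9  -0.8] 13.8 0.32
cap wrist [558.2  46.5] 119.1 0.69
```

All three views put the bolt at about 0.12, so the nut is at or just past the lip. I'll push gently with the closed fingers to make sure.

>>> {"method": "play_rows", "body": {
  "translation": [
    [0, -0.03, 0.6],
    [0, 0, 0.6],
    [0, 0, 0.39],
    [0, 0, 0],
    [0.2, 0, 0],
    [0.15, 0, 0],
    [0.1, 0, 0],
    [0, 0, 0]
  ],
  "twist": [
    [0, 0, 0],
    [0, 0, 0],
    [0, 0, 0],
    [0, 0, 0],
    [0, 0, 0],
    [0, 0, 0],
    [0, 0, 0],
    [0, 0, 0]
  ],
  "gripper": [-1, -1, -1, -1, -1, -1, -1, -1]
}}

```text
time: 18.25
tool_pos: [0.6225, -0.025, 0.3422]
ee_rot: [3.142, 0.002, 3.024]
wrist_force: [0.3, 0.5, 0.7]
width: 0.0002
finger_force: 0.0
```

```bash
python3 st.py
```

```text
18.25 p [0.6213 0.0463] 0.3422247776281309 rot [3.1415 0.0023 3.0239] F [0.2543 0.5486] 0.7386048073085884 T [-0.0473  0.0815] 0.00023329923371710095 0.0
```

>>> {"method": "play_rows", "body": {
  "translation": [
    [0.06, 0, 0],
    [0.05, 0, 0],
    [0, 0, 0]
  ],
  "twist": [
    [0, 0, 0],
    [0, 0, 0],
    [0, 0, 0]
  ],
  "gripper": [-1, -1, -1]
}}

```text
time: 18.55
tool_pos: [0.6186, -0.0246, 0.3411]
ee_rot: [3.142, 0.001, 3.024]
wrist_force: [0.9, 0.2, 0.4]
width: 0.0007
finger_force: 0.4
```

>>> {"method": "play_rows", "body": {
  "translation": [
    [0.05, 0, 0],
    [0, 0, 0]
  ],
  "twist": [
    [0, 0, 0],
    [0, 0, 0]
  ],
  "gripper": [-1, -1]
}}

```text
time: 18.75
tool_pos: [0.6166, -0.0244, 0.3408]
ee_rot: [3.142, 0.0, 3.024]
wrist_force: [1.6, 0.2, 1.2]
width: 0.0002
finger_force: 0.6
```

>>> {"method": "play_rows", "body": {
  "translation": [
    [0.05, 0, 0],
    [0, 0, 0]
  ],
  "twist": [
    [0, 0, 0],
    [0, 0, 0]
  ],
  "gripper": [-1, -1]
}}

```text
time: 18.95
tool_pos: [0.6146, -0.0241, 0.3408]
ee_rot: [-3.142, 0.0, 3.024]
wrist_force: [1.4, 0.9, 0.8]
width: 0.0006
finger_force: 0.6
```

>>> {"method": "play_rows", "body": {
  "translation": [
    [0.05, 0, 0],
    [0.05, 0, 0],
    [0, 0, 0]
  ],
  "twist": [
    [0, 0, 0],
    [0, 0, 0],
    [0, 0, 0]
  ],
  "gripper": [-1, -1, -1]
}}

```text
time: 19.25
tool_pos: [0.6105, -0.0236, 0.3408]
ee_rot: [3.142, 0.0, 3.024]
wrist_force: [2.2, -1.1, 1.1]
width: 0.0003
finger_force: 0.9
```

```bash
python3 blob.py
```

```text
19.25 p [0.6092 0.0463] 0.3408345447203489 rot [3.1416 0.0005 3.0238] F [ 2.2921 -0.8692] 1.0997727797059025 T [-0.0074 -0.3044] 0.0002926117768206612 0.8965523703955114
wrist blob [ 297  224   45   71 1649] [317.7 252.4]
wrist 0 [array([320.1, 241.2]), array([320. , 256.3]), array([319.9, 270. ])]
wrist 0.1 [array([320.2, 253. ]), array([320.1, 274.6]), array([320., 294.])]
wrist 0.2 [array([320.2, 264.1]), array([320.1, 291.4]), array([320.1, 315.5])]
top blob [336 217   8   8  42] [339.5 220.5]
top 0 [array([339.7, 220.4]), array([340.2, 218.6]), array([340.5, 217.3])]
top 0.1 [array([340., 218.]), array([340.6, 215.2]), array([341.1, 213.2])]
top 0.2 [array([340.3, 215.6]), array([341.1, 211.9]), array([341.6, 209.1])]
side blob [341 239  10  19 137] [345.5 248.6]
side 0 [array([344.4, 252.7]), array([345. , 245.4]), array([345.4, 239.9])]
side 0.1 [array([346.6, 251.3]), array([348. , 243.3]), array([349.1, 237.5])]
side 0.2 [array([348.7, 250. ]), array([351. , 241.6]), array([352.7, 235.4])]
bolt wrist [587.9  48.5] 171.0 0.58
cap wrist [553.8  47.9] 117.4 0.65
cap wrist [519.1  -5.2] 14.9 0.36
```

The bolt moved at only about 2 N and now stands at about 0.02, which is home. I'll back off and rise.

>>> {"method": "play_rows", "body": {
  "translation": [
    [-0.3, 0, 0],
    [-0.5, 0, 0],
    [-0.2, 0, -0.5],
    [0, 0, -0.9],
    [0, 0, -0.9],
    [0, 0, -0.5],
    [0, 0, 0],
    [0, 0, 0]
  ],
  "twist": [
    [0, 0, 0],
    [0, 0, 0],
    [0, 0, 0],
    [0, 0, 0],
    [0, 0, 0],
    [0, 0, 0],
    [0, 0, 0],
    [0, 0, 0]
  ],
  "gripper": [-1, -1, -1, -1, -1, -1, -1, -1]
}}

```text
time: 20.3
tool_pos: [0.6503, -0.0283, 0.4516]
ee_rot: [3.141, -0.002, 3.024]
wrist_force: [-0.0, -0.2, -0.9]
width: 0.0004
finger_force: 0.0
```

```bash
python3 blob.py; python3 - <<'E'
from h import *
# compare bystanders against first top view, and cap edge rows
im=robot.snapshot('top');a=cv2.imread('pics/top0.png')[:,:,::-1]
for n,(u,v) in {'marker':(290,162),'scissors':(372,163),'tape':(240,170),'stopwatch':(154,315),'glue':(468,194),'neigh':(250,210)}.items():
    print(n,np.abs(im[v-15:v+15,u-20:u+20].astype(int)-a[v-15:v+15,u-20:u+20]).mean().round(1))
for n in ('weight','boss_head'):
    for r in robot.spot_point(n,'top')[:1]: print(n,r['centre'],r['score'])
E
```

```text
20.3 p [0.6492 0.0462] 0.4515544929672119 rot [ 3.1413 -0.0019  3.0239] F [ 0.0136 -0.2083] -0.8821092502003962 T [-0.0047 -0.0189] 0.0004361903199234276 0.0
wrist blob [307 140  27  33 322] [318.3 153.3]
wrist 0 [array([320.4, 152.6]), array([320.3, 154.5]), array([320.3, 156. ])]
wrist 0.1 [array([320.4, 161.3]), array([320.4, 167.5]), array([320.3, 172.6])]
wrist 0.2 [array([320.4, 169.7]), array([320.4, 179.9]), array([320.4, 188.4])]
top blob [337 214   7   6  14] [338.9 216.1]
top 0 [array([339.7, 220.4]), array([340.2, 218.6]), array([340.5, 217.3])]
top 0.1 [array([340., 218.]), array([340.6, 215.2]), array([341.1, 213.2])]
top 0.2 [array([340.3, 215.6]), array([341.1, 211.9]), array([341.6, 209.1])]
side blob [341 239  10  19 144] [345.5 248.4]
side 0 [array([344.4, 252.7]), array([345. , 245.4]), array([345.4, 239.9])]
side 0.1 [array([346.6, 251.3]), array([348. , 243.3]), array([349.1, 237.5])]
side 0.2 [array([348.7, 250. ]), array([351. , 241.6]), array([352.7, 235.4])]
bolt wrist [590.   46.4] 170.0 0.72
bolt wrist [594.4 -75. ] 32.5 0.25
cap wrist [556.8  49.8] 116.1 0.87
cap wrist [547.6 144.8] 111.9 0.27
marker 13.6
scissors 56.4
tape 11.9
stopwatch 9.4
glue 11.4
neigh 13.2
weight [0.6028, 0.135, 0.0088] 0.63
boss_head [0.5808, -0.1499, 0.013] 0.58
```

The bolt stays home at about 0.0 to 0.02, the cap is down, and the arm is clear. Handing in.

```bash
python3 -c "
from bench import robot
print(robot.close_job())"
```

```text
the job is handed in; nothing more can be done
None
```

I swung the cap down onto the tube, brought the bolt up through the fork slot until the ball nut sat behind the lip (bolt at about 0.02 rad), backed the arm clear and handed the job in at about 20 s; the hand-in returned no verdict, and a final picture check could not confirm the scissors, though nothing went near them.

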